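# Pull the lint screen and hold it slanted over the bin

### The arm

A 6-joint arm with a two-finger parallel gripper is mounted at the origin on the work surface. World frame = base frame: x ahead of the robot, y to its left, z up, the work surface at z = 0. Lengths are in m, angles in rad, forces in N, time in s.
With the tool pointing down it reaches from about 0.35 to 0.975 m from the base axis. Payload 4.9 kg.
Tool frame: the origin (TCP) lies midway between the tips of the shut fingers; the grasp point (between the pads) lies 19 mm behind it; z points along the fingers, y is the direction in which the jaws open and shut (so a half turn about z gives the same grasp; the last joint's range is limited). The gripper opens to 85 mm and grips with 20 to 120 N. Pads are 22 mm wide; open, the fingers measure 114 mm over their backs; the gripper's body (76 mm by 85 mm) begins 54 mm behind the grasp point. The pads swing forward as they close: fully open they stand 13 mm farther back than shut.
Start: joints at [1.11, 0.053, 1.613, -0, 1.476, -0.119], TCP at [0.209, 0.589, 0.231] pointing down, gripper open.
Joint ranges: [-3.01, 3.01], [-1.01, 2.22], [0.06, 2.58], [-1.02, 4.17], [0.09, 2.62], [-3.14, 3.14]. Speed limits (rad/s): [2.57, 2.57, 3.14, 3.14, 3.14, 3.14].

### API

Orientations are given as a unit quaternion [x, y, z, w].
In Python, from plant import robot gives the robot as it stands. The module is installed in compiled form; this text tells all that it offers.
- The arm moves only by the tool play_rows, never from a script. Its argument "deltas" is a list that holds one entry, the list of rows, each a list of 7 numbers: the shift along the tool's x, y, z in m, then the turn, a rotation vector about the tool's x, y, z in rad, then the opening, from -1 (shut) to 1 (fully open). In form: [[[x, y, z, wx, wy, wz, claw], ...]]. A call has 1 to 8 rows; each row shifts and turns the commanded pose from where the row before left it, along the tool's axes as they then stand; what a row does not reach is not made up. A row lasts 1/10 s, in which the tool goes at most 50 mm and 8.59 degrees, less where a joint would pass 70% of its speed; a pose out of reach is approached as far as the arm can. A call is refused whole if a number of a shift passes 0.05 or a number of a turn 0.15, either way. A call with a gripper value outside its range is refused whole. The fingers move at their own pace and stop on an object; "grip_force" is the grip in N (left out, the last holds). Time passes only in rows, so rows that do not move let the fingers close. It gives the time, the measured TCP pose, the force and the opening at its end, in the units of the state.
- robot.read_state(): the state, without advancing time (a new reading comes with each control period).
- robot.grab_frame(name): name is "scene" or "top" or "wrist"; returns the picture (480x640x3 uint8, blue, green, red); there is no depth.
- robot.camera_params(name): a dict with "fx", "fy", "cx", "cy" (pixels), "world_from_camera" (4x4, takes a point from camera to world coordinates); the wrist camera has in their place "hand_eye" (4x4, takes a point from camera to tool coordinates, whose origin is the TCP and whose axes are the flange's). Camera axes: x right, y down, z forward; pixel columns grow to the right and rows downward; lengths in m; the calibration is good to about 2 mm. The wrist camera is an equidistant fisheye: a pixel r from the principal point sees the ray r / f radians off the axis. A picture is of the moment at which its call begins: read the wrist's pose just before it. camera_params takes no time and is no camera call.
- robot.job_done(): hands the job in, once; it reports no verdict.
Trained networks look in the newest picture that a camera, given by its name, has taken for a name from the list of things; names that differ only in an ending like _2 or _b are one class to them, and where a whole thing is asked for, a point or a joint stands for the part that bears it (a point fixed in the world has none). Each returns a list of dicts, best first, with "score" (0 to 1); they miss things now and then, are a little off and sometimes report something else, mostly with a low value. They report only what shows in the picture. A call takes as long as a camera call. They do not tell look-alikes from the thing itself.
- robot.look_for(camera, query): "bbox" ([centre column, centre row, width, height] in pixels, round what is visible of it).
The state is a dict: "clock": time; "joint_pos": joint angles; "joint_velocities": joint speeds; "joint_torque": joint torques, N m; "eef_pos": TCP position; "ee_rot": TCP orientation; "wrist_force": force on the tool from outside, world axes, zero at the start; "moment": the same for the moment, N m; "gripper_width": finger opening in m.
Only numpy, scipy, OpenCV 4.12 (cv2) and the standard library are available. Lean on these libraries where they do the work, as an engineer would, in place of code of your own. Each camera call takes 0.05 s, during which the arm holds its last target. There are 200 camera calls.

### The job

Lift the loose cover plate off the pins of the dryer's lint trap and lay it flat on the middle of the black rubber mat without dropping it, leaving the tape roll, measuring cup, screwdriver and brush alone. Then draw the lint screen right out of its slot and hold it centred over the green bin, a hand's breadth above the rim, slanting at about 45 degrees with its blue face upward, its orange grip tab at the upper end and its width level, ready to be brushed off. Finish while still holding it there, in the gripper alone.

Things in the scene. Friction and masses are not known exactly. Their poses are not given: they have to be found in the camera images.
- housing: Cream lint trap housing, fixed. Origin: centre of its underside, z up. Block 110 (x) by 190 (y) mm, deck 92 mm high. At each y end a wall, 24 mm thick, 70 mm long in x, rises to 128 mm and carries an upright pin, 8 mm thick, 10 mm high, at y = +/-83 mm; between the walls the deck is open to +x and -x. Below the deck a duct stub, 76 mm across, sticks 40 mm out of the +x and -x faces.
- housing_slot (a point): Centre of the mouth of the screen's slot, in the deck, 92 mm above the counter. The slot, 14 (x) by 114 (y) mm, runs straight down through the housing.
- cover: Loose aluminium plate, 70 (x) by 190 (y) by 4 mm, about 0.2 kg. Origin: centre of its underside, z up. It starts level on the housing's end walls (underside 128 mm above the counter), square with the housing, the pins loosely in its two 12 mm holes at y = +/-83 mm. Black grip rib on top: 14 (x) by 70 (y) mm, 4 to 30 mm above the underside.
- screen: Lint screen, about 0.12 kg. Origin: centre of its foot (lower edge); z runs up to the grip tab, y along the width, x out of the blue face (the other is grey). Frame with mesh 10 (x) by 110 (y) mm, z = 0 to 85; collar 26 by 124 mm, z = 85 to 90. It starts upright in the slot, foot 7 mm above the counter, axes parallel to the housing's (blue face to its +x); 2 mm play; lifts freely.
- screen_mid (a point): The middle of the screen's mesh: on its z axis 42.5 mm above the foot.
- screen_tab (a point): The middle of the screen's orange grip tab, on its z axis 104 mm above the foot. The tab is 12 (x) by 44 (y) mm, from 90 to 118 mm above the foot, and rises from the collar.
- mat: Black rubber mat lying on the counter, fixed, 150 (x) by 220 (y) by 5 mm. Origin: centre of its underside. It and the bin may stand on either side.
- bin: Green open-topped bin, fixed, 180 by 180 mm, 70 mm high, walls 5 mm. Origin: centre of its underside.
- tape: Bystander: roll of aluminium tape lying flat, 90 mm across, 40 mm high. Origin: centre of its underside.
- scoop: Bystander: white measuring cup, 60 mm across the rim, 60 mm high. Origin: centre of its underside.
- driver: Bystander: screwdriver lying on the counter beyond the housing, about 0.2 m long along its own x, handle towards -x, under 40 mm high. Origin: under its middle.
- brush: Bystander: brush lying on the counter beyond the housing, about 0.2 m long along its own x, handle towards -x, under 40 mm high. Origin: under its middle.
Mind the look-alikes: they are no part of the job. What is shaped like the cover but brown or purple is not meant.

How it is judged:
By the outcome, as a careful person would: the job done as asked, in the order asked, and still so for the second after the job is handed in, while the arm keeps its last pose, push and grip.
It also fails if it takes over 58 s, if anything falls off the work surface, if the arm or the gripper's body presses on something with over 40 N, if the wrist force passes 120 N, or if a joint passes its speed limit or range.

## Working session

There is one attempt and no reset: what is moved stays moved. The work goes in short steps, Python scripts to look and compute and a tool call to move; the robot and the scene stay as the last step left them, time stands still between calls to the robot, and variables do not carry over. Pictures are saved under pics/ and viewed, about 8 in all and at most 12, crops included, and the job is handed in when it is done.

Besides the shell and the picture viewer there is one more tool, called by a JSON object that holds its "op" and its "data", one argument or row to a line. play_rows: Moves the arm, as the interface text tells. Its arguments: {"type":"object","properties":{"deltas":{"type":"array","items":{"type":"array","items":{"type":"array","items":{"type":"number"}}}},"grip_force":{"type":"number"}},"required":["deltas"]}

```bash
mkdir -p pics
python3 - <<'E'
from plant import robot
import cv2,numpy as np
s=robot.read_state(); print({k:np.round(v,3).tolist() for k,v in s.items()})
for c in("scene","top"):
    im=robot.grab_frame(c); cv2.imwrite(f"pics/{c}0.png",im)
    p=robot.camera_params(c); print(c,p["fx"],p["fy"],p["cx"],p["cy"],np.round(p["world_from_camera"],4).tolist())
    for q in("housing","cover","screen","mat","bin","tape","scoop","driver","brush"):
        print(q,[(np.round(d["bbox"]).astype(int).tolist(),round(d["score"],2)) for d in robot.look_for(c,q)[:4]])
p=robot.camera_params("wrist");print(p)
E
```

```text
{'clock': 0.0, 'joint_pos': [1.11, 0.053, 1.614, -0.0, 1.476, -0.119], 'joint_velocities': [-0.001, 0.0, 0.002, -0.0, 0.0, -0.002], 'joint_torque': [-0.0, -39.369, -37.017, -0.0, 0.007, -0.0], 'eef_pos': [0.209, 0.588, 0.23], 'ee_rot': [0.17, 0.985, -0.001, -0.0], 'wrist_force': [-0.502, 0.274, 0.117], 'moment': [0.003, -0.048, -0.011], 'gripper_width': 0.085}
scene 473.40507272568084 473.40507272568084 321.80759351923945 239.23220966147866 [[-0.7306, 0.3784, -0.5684, 1.0164], [0.6828, 0.4178, -0.5994, 0.5704], [0.0107, -0.826, -0.5636, 0.6532], [0.0, 0.0, 0.0, 1.0]]
housing [([285, 272, 28, 19], 0.61), ([290, 284, 115, 111], 0.56)]
cover [([289, 252, 96, 58], 0.95), ([528, 295, 92, 64], 0.86)]
screen [([281, 268, 36, 31], 0.62)]
mat [([237, 220, 99, 49], 0.79), ([290, 284, 107, 106], 0.37)]
bin []
tape [([419, 283, 45, 40], 0.85)]
scoop [([324, 228, 26, 28], 0.97)]
driver [([163, 275, 42, 47], 0.61)]
brush [([319, 427, 110, 81], 0.96)]
top 466.53873906025945 466.53873906025945 321.77473494354274 241.09944417555008 [[0.0516, -0.9776, 0.2041, 0.2023], [-0.9986, -0.0518, 0.0043, -0.011
[... 191 characters left out ...]
creen []
mat [([447, 249, 91, 69], 0.55)]
bin [([183, 215, 88, 87], 0.95), ([258, 279, 36, 40], 0.73)]
tape [([260, 280, 36, 39], 0.71)]
scoop [([365, 280, 28, 26], 0.88)]
driver [([413, 154, 68, 12], 0.68)]
brush [([238, 146, 77, 24], 0.55)]
{'fx': 371.64829954431775, 'fy': 371.64829954431775, 'cx': 316.6109496261504, 'cy': 240.90040269096355, 'hand_eye': array([[ 4.80704997e-04, -9.53763360e-01, -3.00558183e-01,
         7.70832514e-02],
       [ 9.99999775e-01,  3.17737811e-04,  5.91094228e-04,
        -3.11634211e-04],
       [-4.68265318e-04, -3.00558399e-01,  9.53763298e-01,
        -1.43306434e-01],
       [ 0.00000000e+00,  0.00000000e+00,  0.00000000e+00,
         1.00000000e+00]])}
```

View pics/top0.png

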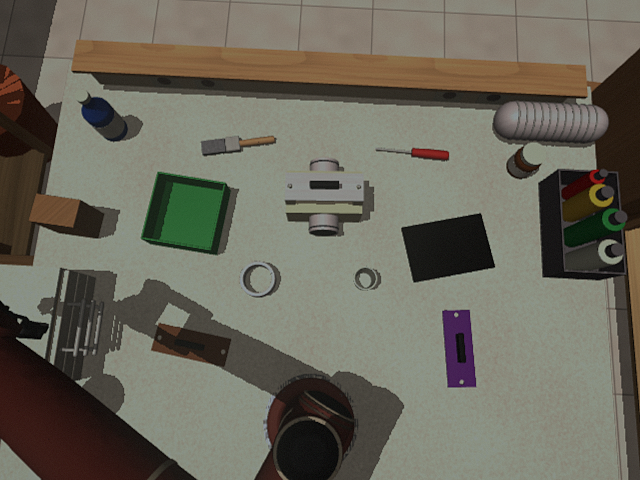

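View pics/scene0.png

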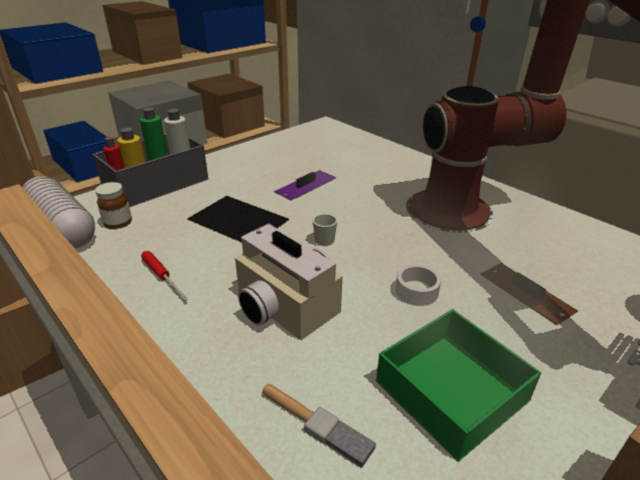

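The silver plate on the housing, at top (324,187), fits "aluminium, on the pins". The brown one at (190,346) and the purple one at (459,349) are look-alikes. The bin is at (185,213) and the mat at (447,248). The tape (260,280) and cup (366,280) lie on the robot's side of the housing, with the driver and brush beyond it. Next I'll measure and confirm with a crop.

```bash
cat > h.py <<'E'
from plant import robot
import cv2,numpy as np
from scipy.spatial.transform import Rotation as R
def ray(cam,uv,z,p=None):
    p=p or robot.camera_params(cam); T=p["world_from_camera"]
    d=T[:3,:3]@np.array([(uv[0]-p["cx"])/p["fx"],(uv[1]-p["cy"])/p["fy"],1]); o=T[:3,3]
    return o+d*(z-o[2])/d[2]
def proj(cam,X):
    p=robot.camera_params(cam);T=np.linalg.inv(p["world_from_camera"]);c=T[:3,:3]@X+T[:3,3]
    return np.array([p["fx"]*c[0]/c[2]+p["cx"],p["fy"]*c[1]/c[2]+p["cy"]])
def wray(uv,z,s):
    p=robot.camera_params("wrist");d=np.array([uv[0]-p["cx"],uv[1]-p["cy"]]);r=np.hypot(*d);a=r/p["fx"]
    v=np.r_[d/max(r,1e-9)*np.sin(a),np.cos(a)]
    H=p["hand_eye"];Rt=R.from_quat(s["ee_rot"]).as_matrix()
    o=Rt@H[:3,3]+s["eef_pos"];v=Rt@H[:3,:3]@v
    return o+v*(z-o[2])/v[2]
def wproj(X,s):
    p=robot.camera_params("wrist");H=p["hand_eye"];Rt=R.from_quat(s["ee_rot"]).as_matrix()
    c=H[:3,:3].T@(Rt.T@(np.array(X)-s["eef_pos"])-H[:3,3]);a=np.arctan2(np.hypot(c[0],c[1]),c[2]);n=c[:2]/np.hypot(c[0],c[1])
    return n*a*p["fx"]+[p["cx"],p["cy"]]
E
python3 - <<'E'
from h import *
im=cv2.imread("pics/top0.png");hsv=cv2.cvtColor(im,cv2.COLOR_BGR2HSV)
def big(m,box):
    k=np.zeros_like(m);x0,y0,x1,y1=box;k[y0:y1,x0:x1]=m[y0:y1,x0:x1]
    c=max(cv2.findContours(k,0,1)[0],key=cv2.contourArea);return c
def rep(n,c,z):
    q=cv2.boxPoints(cv2.minAreaRect(c));W=np.array([ray("top",u,z) for u in q])[:,:2]
    e=W[1]-W[0],W[2]-W[1];print(n,np.round(q).tolist(),"ctr",np.round(W.mean(0),4),"sides",[round(np.hypot(*v),4) for v in e],"ang",[round(np.degrees(np.arctan2(v[1],v[0])),1) for v in e])
rep("mat",big((hsv[...,2]<45).astype(np.uint8),(395,205,500,290)),.005)
rep("bin",big(((hsv[...,0]>50)&(hsv[...,0]<75)&(hsv[...,1]>120)).astype(np.uint8),(130,160,240,265)),.07)
rep("rib",big((im.max(2)<70).astype(np.uint8),(300,172,350,196)),.158)
for u in((290,185),(361,187)): print("pin",ray("top",u,.134))
for n,u,z in(("tape",(258,279),.02),("cup",(366,280),.03)): print(n,ray("top",u,z))
a=cv2.resize(im[150:250,260:390],None,fx=5.5,fy=5.5,interpolation=cv2.INTER_CUBIC)
cv2.imwrite("pics/crop1.png",a)
E
```

```text
mat [[401.0, 227.0], [484.0, 212.0], [494.0, 267.0], [412.0, 282.0]] ctr [ 0.4564 -0.3393] sides [np.float64(0.2279), np.float64(0.1487)] ang [np.float64(-76.2), np.float64(-170.8)]
bin [[141.0, 238.0], [158.0, 167.0], [226.0, 183.0], [209.0, 255.0]] ctr [0.502  0.3468] sides [np.float64(0.1914), np.float64(0.1834)] ang [np.float64(-6.0), np.float64(-101.0)]
rib [[310.0, 181.0], [339.0, 181.0], [339.0, 188.0], [310.0, 188.0]] ctr [ 0.5589 -0.006 ] sides [np.float64(0.0687), np.float64(0.0174)] ang [np.float64(-86.9), np.float64(-177.5)]
pin [0.5612979  0.07735917 0.134     ]
pin [ 0.565465   -0.09437742  0.134     ]
tape [0.34299304 0.15206813 0.02      ]
cup [ 0.35364677 -0.12364168  0.03      ]
```

View pics/crop1.png

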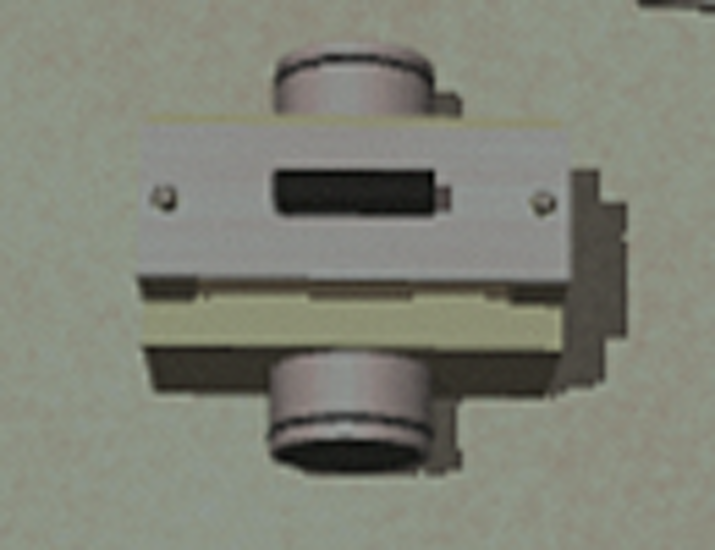

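The crop confirms an aluminium plate with a black rib and both pins through its holes, so this is the cover. I'll turn the jaws across the rib, move above it and look with the wrist camera.

{"op": "play_rows", "data": {
  "deltas": [
    [[0, 0, 0, 0, 0, 0.149, 1], [0, 0, 0, 0, 0, 0.149, 1], [0, 0, 0, 0, 0, 0.149, 1], [0, 0, 0, 0, 0, 0.149, 1], [0, 0, 0, 0, 0, 0.149, 1], [0, 0, 0, 0, 0, 0.149, 1], [0, 0, 0, 0, 0, 0.149, 1], [0, 0, 0, 0, 0, 0.149, 1]]
  ],
  "grip_force": 60
}}

```text
clock: 1.8
eef_pos: [0.2095, 0.5888, 0.2313]
ee_rot: [0.696, 0.718, -0.0, -0.0]
wrist_force: [-0.0, -0.3, 0.5]
gripper_width: 0.0858
```

{"op": "play_rows", "data": {
  "deltas": [
    [[-0.043, 0.0235, 0, 0, 0, 0, 1], [-0.043, 0.0235, 0, 0, 0, 0, 1], [-0.043, 0.0235, 0, 0, 0, 0, 1], [-0.043, 0.0235, 0, 0, 0, 0, 1], [-0.043, 0.0235, 0, 0, 0, 0, 1], [-0.043, 0.0235, 0, 0, 0, 0, 1], [-0.043, 0.0235, 0, 0, 0, 0, 1]]
  ]
}}

```text
clock: 2.5
eef_pos: [0.3857, 0.2924, 0.2316]
ee_rot: [0.694, 0.72, 0.001, 0.0]
wrist_force: [0.9, 0.4, 0.7]
gripper_width: 0.0855
```

{"op": "play_rows", "data": {
  "deltas": [
    [[-0.043, 0.0235, 0, 0, 0, 0, 1], [-0.043, 0.0235, 0, 0, 0, 0, 1], [-0.043, 0.0235, 0, 0, 0, 0, 1], [-0.043, 0.0235, 0, 0, 0, 0, 1], [-0.043, 0.0235, 0, 0, 0, 0, 1], [-0.043, 0.0235, 0, 0, 0, 0, 1], [-0.043, 0.0235, 0, 0, 0, 0, 1], [0, 0, 0, 0, 0, 0, 1]]
  ]
}}

```text
clock: 3.3
eef_pos: [0.5624, -0.0053, 0.2312]
ee_rot: [0.696, 0.718, -0.0, 0.001]
wrist_force: [-1.6, 0.3, 0.4]
gripper_width: 0.0852
```

Run:
```python
from h import *
s=robot.read_state(); print(s["clock"],np.round(s["eef_pos"],4),np.round(s["ee_rot"],4),np.round(s["joint_pos"],3))
im=robot.grab_frame("wrist");cv2.imwrite("pics/w1.png",im)
```

```text
3.3 [ 0.5624 -0.0053  0.2312] [ 6.961e-01  7.180e-01 -4.000e-04  7.000e-04] [-0.141 -0.096  1.76  -0.002  1.477 -0.172]
```

View pics/w1.png

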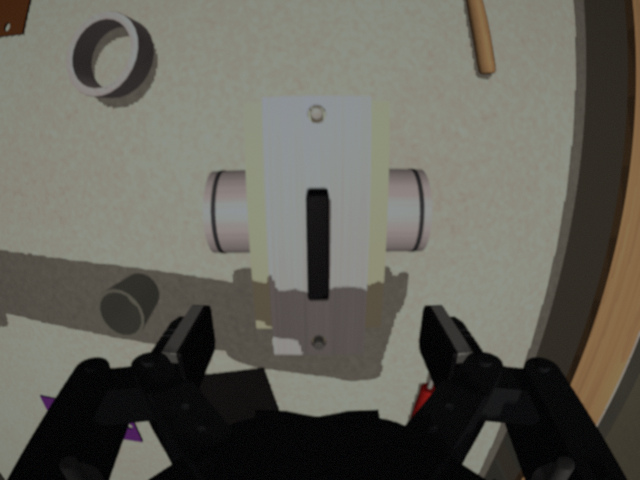

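Wrist view: the cover's pins are at (317,113) and (319,342). The rib spans (317,189) to (318,299) and lies nearly between the fingers.

Run:
```python
from h import *
s=robot.read_state()
for u,z in(((317,113),.138),((319,342),.138),((317.5,189),.158),((318.5,299),.158)):print(np.round(wray(u,z,s),4))
```

```text
[0.5584 0.0829 0.138 ]
[ 0.5653 -0.08    0.138 ]
[0.5602 0.0376 0.158 ]
[ 0.5632 -0.0338  0.158 ]
```

{"op": "play_rows", "data": {
  "deltas": [
    [[0.004, 0, 0.02, 0, 0, -0.01, 1], [0.003, 0, 0.02, 0, 0, 0, 1], [0, 0, 0.02, 0, 0, 0, 1], [0, 0, 0.02, 0, 0, 0, 1], [0, 0, 0.008, 0, 0, 0, 1], [0, 0, 0.006, 0, 0, 0, 1], [0, 0, 0, 0, 0, 0, 1], [0, 0, 0, 0, 0, 0, -1]]
  ],
  "grip_force": 60
}}

```text
clock: 4.15
eef_pos: [0.5608, 0.0066, 0.1384]
ee_rot: [0.69, 0.724, 0.001, 0.001]
wrist_force: [0.2, -0.1, 0.3]
gripper_width: 0.0727
```

{"op": "play_rows", "data": {
  "deltas": [
    [[0, 0, 0, 0, 0, 0, -1], [0, 0, 0, 0, 0, 0, -1], [0, 0, 0, 0, 0, 0, -1], [0, 0, 0, 0, 0, 0, -1], [0, 0, 0, 0, 0, 0, -1], [0, 0, 0, 0, 0, 0, -1]]
  ]
}}

```text
clock: 4.75
eef_pos: [0.5609, 0.0063, 0.138]
ee_rot: [0.69, 0.723, 0.001, 0.001]
wrist_force: [2.2, -0.5, 2.6]
gripper_width: 0.0126
```

{"op": "play_rows", "data": {
  "deltas": [
    [[0, 0, -0.006, 0, 0, 0, -1], [0, 0, -0.01, 0, 0, 0, -1], [0, 0, -0.012, 0, 0, 0, -1], [0, 0, -0.02, 0, 0, 0, -1], [0, 0, -0.02, 0, 0, 0, -1], [0, 0, -0.02, 0, 0, 0, -1], [0, 0, -0.012, 0, 0, 0, -1], [0, 0, 0, 0, 0, 0, -1]]
  ]
}}

```text
clock: 5.55
eef_pos: [0.561, 0.0063, 0.2397]
ee_rot: [0.69, 0.724, 0.001, 0.001]
wrist_force: [0.1, -0.4, -2.1]
gripper_width: 0.0124
```

Run:
```python
from h import *
s=robot.read_state(); print(s["clock"],np.round(s["eef_pos"],4),np.round(s["ee_rot"],4),np.round(s["joint_pos"],3),s["gripper_width"],s["wrist_force"])
a=robot.grab_frame("wrist");b=robot.grab_frame("scene")
cv2.imwrite("pics/w2.png",np.hstack([cv2.resize(a,(400,300)),cv2.resize(b[150:390,180:500],(400,300))]))
cv2.imwrite("pics/sc2.png",b)
```

```text
5.55 [0.561  0.0063 0.2397] [0.6903 0.7236 0.001  0.0014] [-0.121 -0.107  1.755 -0.     1.49  -0.168] 0.012375358863290763 [ 0.12490085 -0.37089941 -2.1115484 ]
```

View pics/w2.png

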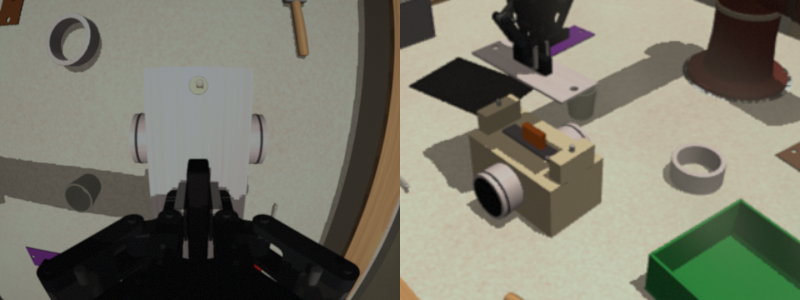

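The cover is held level and clear of the pins, and the orange tab shows in the slot. Next I'll refine the mat and bin poses.

Run:
```python
from h import *
im=cv2.imread("pics/top0.png");hsv=cv2.cvtColor(im,cv2.COLOR_BGR2HSV)
from scipy.optimize import least_squares
def mask(m,b):
    k=np.zeros_like(m);x0,y0,x1,y1=b;k[y0:y1,x0:x1]=m[y0:y1,x0:x1];return k
def fit(n,m,z,w,h,x0):
    c=max(cv2.findContours(m,0,1)[0],key=cv2.contourArea)
    c=cv2.convexHull(c)[:,0]; 
    # sample hull edges
    P=[];
    for a,b in zip(c,np.roll(c,-1,0)):
        k=max(1,int(np.hypot(*(b-a))));P+=[a+(b-a)*i/k for i in range(k)]
    W=np.array([ray("top",u,z)[:2] for u in P])
    def f(p):
        c,s=np.cos(p[2]),np.sin(p[2]);q=np.abs((W-p[:2])@np.array([[c,-s],[s,c]]))-[w/2,h/2]
        o=np.hypot(*np.maximum(q,0).T);return o+np.minimum(q.max(1),0)
    r=least_squares(f,x0,loss="soft_l1",f_scale=.003);print(n,np.round(r.x[:2],4),"yaw",round(np.degrees(r.x[2]),1),"rms",np.sqrt((f(r.x)**2).mean()))
fit("mat",mask((hsv[...,2]<45).astype(np.uint8),(395,205,500,290)),.005,.15,.22,[.456,-.339,.2])
fit("bin",mask(((hsv[...,0]>45)&(hsv[...,0]<80)&(hsv[...,1]>110)).astype(np.uint8),(130,160,240,265)),.07,.18,.18,[.502,.347,-.15])
```

```text
mat [ 0.4559 -0.3382] yaw 13.5 rms 0.0013614345415300414
bin [0.5009 0.3462] yaw -6.4 rms 0.0008617687027231943
```

{"op": "play_rows", "data": {
  "deltas": [
    [[0, 0, 0, 0, 0, -0.063, -1], [0, 0, 0, 0, 0, -0.063, -1], [0, 0, 0, 0, 0, -0.062, -1], [-0.02, -0.012, 0, 0, 0, 0, -1], [-0.034, -0.02, 0, 0, 0, 0, -1], [-0.034, -0.02, 0, 0, 0, 0, -1], [-0.034, -0.02, 0, 0, 0, 0, -1], [-0.034, -0.02, 0, 0, 0, 0, -1]]
  ]
}}

```text
clock: 6.45
eef_pos: [0.5056, -0.1676, 0.2353]
ee_rot: [0.619, 0.785, -0.0, -0.002]
wrist_force: [0.3, 0.1, -2.1]
gripper_width: 0.0127
```

{"op": "play_rows", "data": {
  "deltas": [
    [[-0.034, -0.02, 0, 0, 0, 0, -1], [-0.034, -0.02, 0, 0, 0, 0, -1], [-0.034, -0.02, 0, 0, 0, 0, -1], [-0.034, -0.02, 0, 0, 0, 0, -1], [-0.014, -0.01, 0, 0, 0, 0, -1], [0, 0, 0.04, 0, 0, 0, -1], [0, 0, 0.04, 0, 0, 0, -1], [0, 0, 0.04, 0, 0, 0, -1]]
  ]
}}

```text
clock: 7.25
eef_pos: [0.4539, -0.3328, 0.1149]
ee_rot: [0.619, 0.785, 0.0, -0.001]
wrist_force: [0.4, -0.2, -2.1]
gripper_width: 0.0123
```

Run:
```python
from h import *
s=robot.read_state(); print(s["clock"],np.round(s["eef_pos"],4),np.round(s["ee_rot"],4),s["gripper_width"],s["wrist_force"])
a=robot.grab_frame("wrist");b=robot.grab_frame("top")
cv2.imwrite("pics/w3.png",np.hstack([cv2.resize(a,(400,300)),cv2.resize(b[150:330,370:610],(400,300))]))
```

```text
7.25 [ 0.4539 -0.3328  0.1149] [ 6.194e-01  7.851e-01  3.000e-04 -8.000e-04] 0.012334533532746904 [ 0.3892873  -0.18572434 -2.08832899]
```

View pics/w3.png

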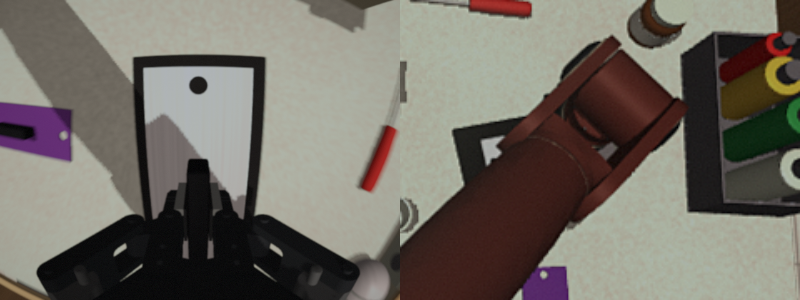

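{"op": "play_rows", "data": {
  "deltas": [
    [[0, 0, 0.03, 0, 0, 0, -1], [0, 0, 0.03, 0, 0, 0, -1], [0, 0, 0.02, 0, 0, 0, -1], [0, 0, 0.01, 0, 0, 0, -1], [0, 0, 0.004, 0, 0, 0, -1], [0, 0, 0.002, 0, 0, 0, -1], [0, 0, 0.002, 0, 0, 0, -1], [0, 0, 0, 0, 0, 0, -1]]
  ]
}}

```text
clock: 8.15
eef_pos: [0.4551, -0.3341, 0.0204]
ee_rot: [0.619, 0.785, -0.0, 0.001]
wrist_force: [0.2, -1.0, -2.1]
gripper_width: 0.0124
```

{"op": "play_rows", "data": {
  "deltas": [
    [[0, 0, 0.002, 0, 0, 0, -1], [0, 0, 0.001, 0, 0, 0, -1], [0, 0, 0.001, 0, 0, 0, -1], [0, 0, 0, 0, 0, 0, -1]]
  ]
}}

```text
clock: 8.55
eef_pos: [0.4543, -0.3335, 0.0151]
ee_rot: [0.619, 0.785, 0.0, -0.0]
wrist_force: [0.1, 0.1, -2.0]
gripper_width: 0.0128
```

{"op": "play_rows", "data": {
  "deltas": [
    [[0, 0, 0.001, 0, 0, 0, -1], [0, 0, 0, 0, 0, 0, -1]]
  ]
}}

```text
clock: 8.75
eef_pos: [0.4546, -0.3337, 0.015]
ee_rot: [0.619, 0.785, -0.0, 0.0]
wrist_force: [-2.1, 1.5, 2.4]
gripper_width: 0.0128
```

{"op": "play_rows", "data": {
  "deltas": [
    [[0, 0, 0.001, 0, 0, 0, -1], [0, 0, 0, 0, 0, 0, -1]]
  ]
}}

```text
clock: 8.95
eef_pos: [0.4548, -0.3338, 0.0149]
ee_rot: [0.619, 0.785, -0.0, -0.0]
wrist_force: [-4.0, 3.8, 9.8]
gripper_width: 0.0126
```

Contact. I'll release the cover and rise.

{"op": "play_rows", "data": {
  "deltas": [
    [[0, 0, 0, 0, 0, 0, 0], [0, 0, 0, 0, 0, 0, 0], [0, 0, 0, 0, 0, 0, 0], [0, 0, 0, 0, 0, 0, 0], [0, 0, -0.02, 0, 0, 0, 0.5], [0, 0, -0.04, 0, 0, 0, 1], [0, 0, -0.05, 0, 0, 0, 1], [0, 0, -0.05, 0, 0, 0, 1]]
  ]
}}

```text
clock: 9.75
eef_pos: [0.4539, -0.3331, 0.1742]
ee_rot: [0.619, 0.785, 0.0, -0.001]
wrist_force: [1.3, -0.7, 0.2]
gripper_width: 0.0856
```

{"op": "play_rows", "data": {
  "deltas": [
    [[0, 0, -0.05, 0, 0, 0, 1], [0, 0, -0.02, 0, 0, 0, 1], [0, 0, 0, 0, 0, 0.094, 1], [0, 0, 0, 0, 0, 0.094, 1], [0.035, 0.011, 0, 0, 0, 0, 1], [0.035, 0.011, 0, 0, 0, 0, 1], [0.035, 0.011, 0, 0, 0, 0, 1], [0.035, 0.011, 0, 0, 0, 0, 1]]
  ]
}}

```text
clock: 10.55
eef_pos: [0.492, -0.1904, 0.2431]
ee_rot: [0.69, 0.723, 0.0, 0.0]
wrist_force: [0.8, -0.1, 0.1]
gripper_width: 0.086
```

Run:
```python
from h import *
s=robot.read_state(); print(s["clock"],np.round(s["eef_pos"],4),np.round(s["ee_rot"],4),s["gripper_width"],s["wrist_force"])
a=robot.grab_frame("wrist");b=robot.grab_frame("top")
cv2.imwrite("pics/w4.png",np.hstack([cv2.resize(a,(400,300)),cv2.resize(b[150:330,270:510],(400,300))]))
cv2.imwrite("pics/w4full.png",a);cv2.imwrite("pics/t4.png",b)
```

```text
10.55 [ 0.492  -0.1904  0.2431] [6.905e-01 7.233e-01 1.000e-04 0.000e+00] 0.08598802213347113 [ 0.80397479 -0.11864597  0.13894477]
```

View pics/w4.png

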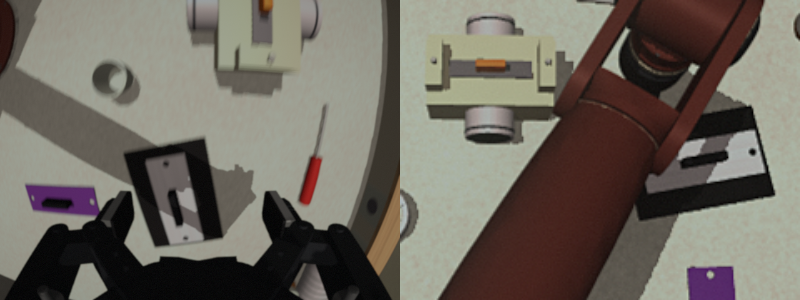

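The cover lies flat and centred on the mat. Next I'll move over the tab (orange, wrist crop (266,4), top crop (491,64)).

{"op": "play_rows", "data": {
  "deltas": [
    [[0.037, 0.0157, 0, 0, 0, 0, 1], [0.037, 0.0157, 0, 0, 0, 0, 1], [0.037, 0.0157, 0, 0, 0, 0, 1], [0.037, 0.0157, 0, 0, 0, 0, 1], [0.037, 0.0157, 0, 0, 0, 0, 1], [0, 0, 0.03, 0, 0, 0, 1], [0, 0, 0, 0, 0, 0, 1]]
  ]
}}

```text
clock: 11.35
eef_pos: [0.5595, -0.0024, 0.2089]
ee_rot: [0.69, 0.724, -0.002, -0.003]
wrist_force: [-0.3, -0.3, -1.0]
gripper_width: 0.0856
```

Run:
```python
from h import *
s=robot.read_state(); print(s["clock"],np.round(s["eef_pos"],4),np.round(s["ee_rot"],4))
a=robot.grab_frame("wrist");cv2.imwrite("pics/w5.png",a)
h=cv2.cvtColor(a,cv2.COLOR_BGR2HSV);m=((h[...,0]<16)&(h[...,1]>150)&(h[...,2]>60)).astype(np.uint8);m[:,500:]=0;m[:,:200]=0
c=max(cv2.findContours(m,0,1)[0],key=cv2.contourArea);r=cv2.minAreaRect(c);print(r)
q=cv2.boxPoints(r);W=np.array([wray(u,.125,s) for u in q]);print(np.round(W,4),W.mean(0))
```

```text
11.35 [ 0.5595 -0.0024  0.2089] [ 0.6897  0.7241 -0.0024 -0.0029]
((324.0, 245.0), (70.0, 18.0), 90.0)
[[ 0.5563  0.0229  0.125 ]
 [ 0.5676  0.0235  0.125 ]
 [ 0.5706 -0.0239  0.125 ]
 [ 0.5586 -0.0245  0.125 ]] [ 5.63286047e-01 -5.12522061e-04  1.25000000e-01]
```

View pics/w5.png

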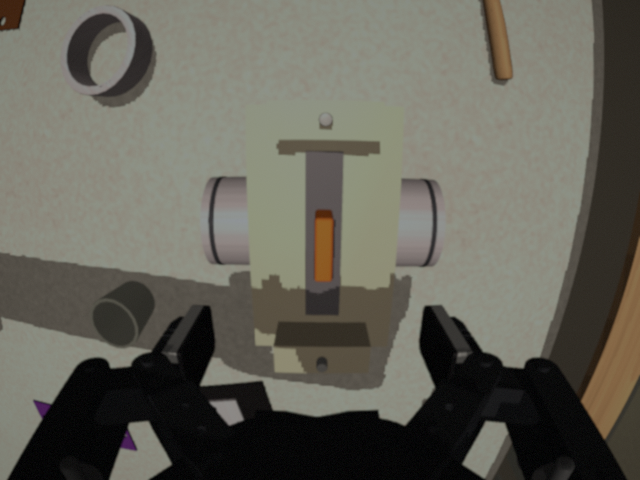

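{"op": "play_rows", "data": {
  "deltas": [
    [[0.002, 0.003, 0.03, 0, 0, 0, 1], [0, 0, 0.03, 0, 0, 0, 1], [0, 0, 0.03, 0, 0, 0, 1], [0, 0, 0.012, 0, 0, 0, 1], [0, 0, 0.005, 0, 0, 0, 1], [0, 0, 0, 0, 0, 0, 1], [0, 0, 0, 0, 0, 0, 1]]
  ],
  "grip_force": 80
}}

```text
clock: 12.1
eef_pos: [0.5658, -0.0015, 0.1084]
ee_rot: [0.69, 0.723, 0.001, 0.001]
wrist_force: [-0.0, -0.1, 0.3]
gripper_width: 0.0853
```

Run:
```python
from h import *
for i in range(3):
    s=robot.read_state(); print(s["clock"],np.round(s["eef_pos"],4),np.round(s["ee_rot"],4)); robot.grab_frame("wrist")
```

```text
12.1 [ 0.5658 -0.0015  0.1084] [0.6904 0.7234 0.0009 0.0013]
12.15 [ 0.5658 -0.0014  0.1085] [0.6904 0.7234 0.001  0.0014]
12.2 [ 0.5657 -0.0013  0.1083] [0.6903 0.7235 0.0009 0.0013]
```

{"op": "play_rows", "data": {
  "deltas": [
    [[0, -0.002, 0.003, 0, 0, 0, 1], [0, 0, 0.003, 0, 0, 0, 1], [0, 0, 0, 0, 0, 0, -1], [0, 0, 0, 0, 0, 0, -1], [0, 0, 0, 0, 0, 0, -1], [0, 0, 0, 0, 0, 0, -1], [0, 0, 0, 0, 0, 0, -1], [0, 0, 0, 0, 0, 0, -1]]
  ],
  "grip_force": 80
}}

```text
clock: 13.05
eef_pos: [0.5627, -0.0012, 0.1006]
ee_rot: [0.69, 0.724, 0.0, 0.0]
wrist_force: [-0.1, -0.4, 0.1]
gripper_width: 0.0099
```

{"op": "play_rows", "data": {
  "deltas": [
    [[0, 0, 0, 0, 0, 0, -1], [0, 0, 0, 0, 0, 0, -1]]
  ]
}}

```text
clock: 13.25
eef_pos: [0.5627, -0.0012, 0.1005]
ee_rot: [0.69, 0.724, 0.0, 0.0]
wrist_force: [0.2, -0.7, 1.0]
gripper_width: 0.0108
```

{"op": "play_rows", "data": {
  "deltas": [
    [[0, 0, -0.006, 0, 0, 0, -1], [0, 0, -0.012, 0, 0, 0, -1], [0, 0, -0.02, 0, 0, 0, -1], [0, 0, -0.025, 0, 0, 0, -1], [0, 0, -0.025, 0, 0, 0, -1], [0, 0, -0.025, 0, 0, 0, -1], [0, 0, -0.025, 0, 0, 0, -1]]
  ]
}}

```text
clock: 13.95
eef_pos: [0.5623, -0.0011, 0.2403]
ee_rot: [0.69, 0.724, 0.0, 0.0]
wrist_force: [0.3, 0.4, -0.9]
gripper_width: 0.0102
```

{"op": "play_rows", "data": {
  "deltas": [
    [[0, 0, -0.025, 0, 0, 0, -1], [0, 0, -0.025, 0, 0, 0, -1], [0, 0, -0.02, 0, 0, 0, -1], [0, 0, -0.01, 0, 0, 0, -1], [0, 0, 0, 0, 0, 0, -1]]
  ]
}}

```text
clock: 14.45
eef_pos: [0.5631, -0.0012, 0.3207]
ee_rot: [0.69, 0.724, 0.001, 0.002]
wrist_force: [-0.1, -0.1, -0.6]
gripper_width: 0.0101
```

Run:
```python
from h import *
s=robot.read_state(); print(s["clock"],np.round(s["eef_pos"],4),np.round(s["ee_rot"],4),np.round(s["joint_pos"],3),s["gripper_width"],s["wrist_force"])
a=robot.grab_frame("wrist");b=robot.grab_frame("scene")
cv2.imwrite("pics/w6.png",np.hstack([cv2.resize(a,(400,300)),cv2.resize(b[100:340,160:480],(400,300))]))
cv2.imwrite("pics/sc6.png",b)
```

```text
14.45 [ 0.5631 -0.0012  0.3207] [0.6903 0.7235 0.0011 0.0015] [-0.134 -0.135  1.648 -0.     1.625 -0.181] 0.010065434446654534 [-0.14385119 -0.07571502 -0.60376938]
```

View pics/w6.png

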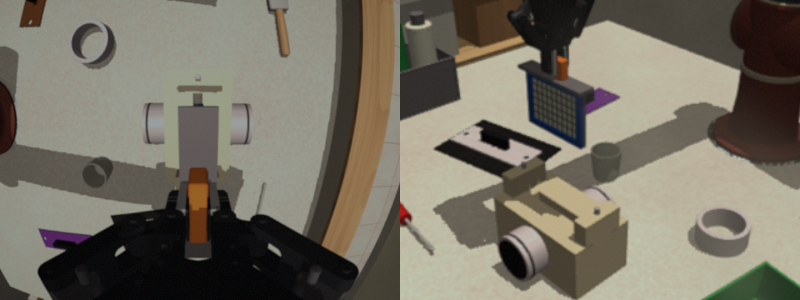

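The blue face is toward world +x, away from the robot, so the final pose has the tool pointing outward and down. I'll yaw about +25°, carry it over the bin, then tilt.

{"op": "play_rows", "data": {
  "deltas": [
    [[0, 0, 0, 0, 0, -0.11, -1], [0, 0, 0, 0, 0, -0.11, -1], [0, 0, 0, 0, 0, -0.11, -1], [0, 0, 0, 0, 0, -0.1, -1], [0.022, 0.005, 0, 0, 0, 0, -1], [0.038, 0.008, 0, 0, 0, 0, -1], [0.038, 0.008, 0, 0, 0, 0, -1], [0.038, 0.008, 0, 0, 0, 0, -1]]
  ]
}}

```text
clock: 15.35
eef_pos: [0.5246, 0.134, 0.3161]
ee_rot: [0.52, 0.854, -0.001, -0.001]
wrist_force: [0.2, -0.2, -1.7]
gripper_width: 0.0109
```

{"op": "play_rows", "data": {
  "deltas": [
    [[0.04, 0.008, 0, 0, 0, 0, -1], [0.04, 0.008, 0, 0, 0, 0, -1], [0.04, 0.008, 0, 0, 0, 0, -1], [0.04, 0.008, 0, 0, 0, 0, -1], [0.04, 0.008, 0, 0, 0, 0, -1], [0, 0, 0, 0, 0, 0, -1]]
  ]
}}

```text
clock: 15.95
eef_pos: [0.4671, 0.3324, 0.3159]
ee_rot: [0.518, 0.856, -0.001, -0.002]
wrist_force: [0.4, -1.3, -0.8]
gripper_width: 0.0104
```

Run:
```python
from h import *
s=robot.read_state(); print(s["clock"],np.round(s["eef_pos"],4),np.round(s["ee_rot"],4),np.round(s["joint_pos"],3),s["gripper_width"])
a=robot.grab_frame("wrist");t=robot.grab_frame("top");cv2.imwrite("pics/t7.png",t)
for C in((.5009,.3462),(.494,.343),(.505,.349)):
  for z in(.07,):
    ang=np.radians(-6.4);Q=[[C[0]+dx*np.cos(ang)-dy*np.sin(ang),C[1]+dx*np.sin(ang)+dy*np.cos(ang),z] for dx,dy in((-.09,-.09),(.09,-.09),(.09,.09),(-.09,.09))]
    if C[0]==.5009:
        P=np.array([wproj(X,s) for X in Q]);print(np.round(P))
        for u in P: cv2.drawMarker(a,tuple(int(v) for v in u),(0,0,255),1,14,1)
cv2.imwrite("pics/w7.png",a)
```

```text
15.95 [0.4671 0.3324 0.3159] [ 0.5176  0.8556 -0.0012 -0.0016] [ 0.488 -0.104  1.628  0.002  1.622  0.005] 0.010438217892867715
[[237. 226.]
 [369. 308.]
 [463. 184.]
 [330.  86.]]
```

View pics/w7.png

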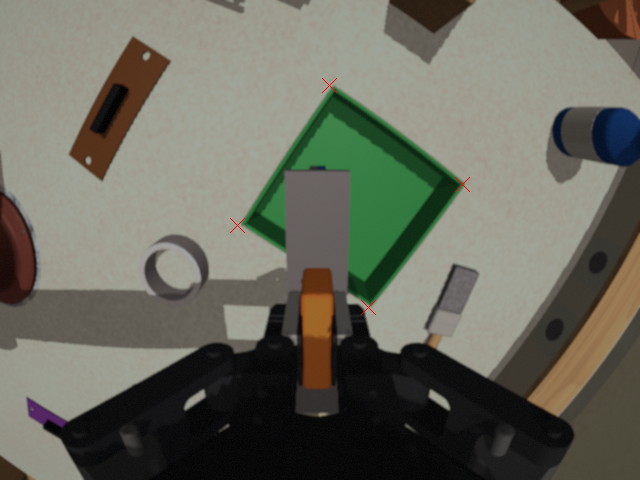

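Wrist view: the bin rim corners are at (333,88), (464,183), (370,304) and (243,223). The markers sit slightly off, so I'll recompute the bin centre.

Run:
```python
from h import *
s=robot.read_state()
W=np.array([wray(u,.07,s) for u in((333,88),(464,183),(370,304),(243,223))])[:,:2]
print(np.round(W,4),W.mean(0),[round(float(np.hypot(*(W[i]-W[i-1]))),4) for i in range(4)])
b=W.mean(0); print("yaw",np.degrees(2*np.arctan2(s["ee_rot"][1],s["ee_rot"][0]))-90)
```

```text
[[0.4281 0.4416]
 [0.6032 0.4236]
 [0.581  0.2478]
 [0.4078 0.269 ]] [0.50504846 0.34548104] [0.1739, 0.176, 0.1772, 0.1745]
yaw 27.436664478216912
```

{"op": "play_rows", "data": {
  "deltas": [
    [[0, 0, 0, -0.1, 0, 0, -1], [0, 0, 0, -0.12, 0, 0, -1], [0, 0, 0, -0.12, 0, 0, -1], [0, 0, 0, -0.12, 0, 0, -1], [0, 0, 0, -0.12, 0, 0, -1], [0, 0, 0, -0.12, 0, 0, -1], [0, 0, 0, -0.085, 0, 0, -1], [0, 0, 0, 0, 0, 0, -1]]
  ]
}}

```text
clock: 16.85
eef_pos: [0.468, 0.3267, 0.3138]
ee_rot: [0.482, 0.79, 0.324, 0.198]
wrist_force: [-0.7, -0.6, -1.4]
gripper_width: 0.0104
```

{"op": "play_rows", "data": {
  "deltas": [
    [[0, 0, 0, 0, 0, 0, -1], [0, 0, 0, 0, 0, 0, -1], [0, 0, 0, 0, 0, 0, -1]]
  ]
}}

```text
clock: 17.15
eef_pos: [0.4704, 0.3291, 0.3194]
ee_rot: [0.481, 0.789, 0.327, 0.199]
wrist_force: [-0.5, -0.3, -1.0]
gripper_width: 0.0107
```

```bash
cat > chk.py <<'E'
from h import *
s=robot.read_state(); print(s["clock"],np.round(s["joint_pos"],3),s["gripper_width"],np.round(s["wrist_force"],1))
M=R.from_quat(s["ee_rot"]).as_matrix();print("tool axes (cols)\n",np.round(M,3),"tcp",np.round(s["eef_pos"],4))
mid=s["eef_pos"]+.051*M[:,2];print("mid",mid)
t=np.array([.498,.347,.18]);print("shift in tool axes",np.round(M.T@(t-mid),4), "tilt",np.degrees(np.arcsin(-M[2,2])))
E
python3 chk.py
```

```text
17.15 [ 0.483 -0.601  2.134 -0.007  0.824  0.009] 0.010748973596393572 [-0.5 -0.3 -1. ]
tool axes (cols)
 [[-0.459  0.628  0.628]
 [ 0.889  0.324  0.324]
 [-0.     0.707 -0.707]] tcp [0.4704 0.3291 0.3194]
mid [0.50241163 0.34559539 0.28333763]
shift in tool axes [ 0.0033 -0.0754  0.0708] tilt 45.01013014046875
```

{"op": "play_rows", "data": {
  "deltas": [
    [[0, -0.012, 0.012, 0, 0, 0, -1], [0, -0.016, 0.016, 0, 0, 0, -1], [0, -0.016, 0.017, 0, 0, 0, -1], [0, -0.016, 0.016, 0, 0, 0, -1], [0, -0.012, 0.013, 0, 0, 0, -1], [0, 0, 0, 0, 0, 0, -1], [0, 0, 0, 0, 0, 0, -1], [0, 0, 0, 0, 0, 0, -1]]
  ]
}}

```text
clock: 17.95
eef_pos: [0.4717, 0.3302, 0.2174]
ee_rot: [0.48, 0.789, 0.328, 0.2]
wrist_force: [0.4, -0.8, -1.8]
gripper_width: 0.0105
```

```bash
cat >> chk.py <<'E'
b=robot.grab_frame("scene");a=robot.grab_frame("top")
O=s["eef_pos"]+.0935*M[:,2]
for cam,im in(("scene",b),("top",a)):
  for x,y,z in((5,-55,0),(5,55,0),(5,55,85),(5,-55,85),(0,-22,118),(0,22,118)):
    X=O+np.array([x,y,z])@np.array([M[:,1],M[:,0],-M[:,2]])/1000;cv2.drawMarker(im,tuple(int(round(v)) for v in proj(cam,X)),(0,0,255),1,5,1)
cv2.imwrite("pics/f.png",np.hstack([cv2.resize(b[220:460,320:600],(466,400),interpolation=cv2.INTER_CUBIC),cv2.resize(a[130:280,110:260],(330,400)[:1]+(400,),interpolation=cv2.INTER_CUBIC)]))
E
python3 chk.py
```

```text
17.95 [ 0.484 -0.525  2.257 -0.008  0.622  0.012] 0.01052769000055274 [ 0.4 -0.8 -1.8]
tool axes (cols)
 [[-0.459  0.627  0.63 ]
 [ 0.888  0.324  0.325]
 [ 0.     0.709 -0.705]] tcp [0.4717 0.3302 0.2174]
mid [0.50382386 0.34677681 0.18146764]
shift in tool axes [ 0.0029 -0.0046 -0.0026] tilt 44.858125138287335
```

View pics/f.png

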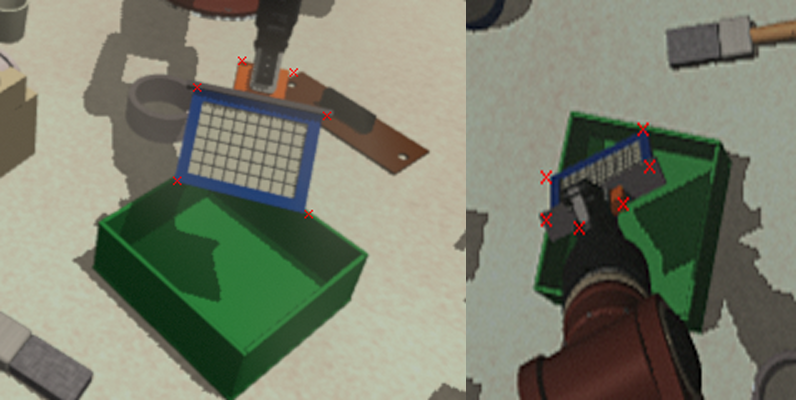

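The projected screen outline matches both views within a few mm: blue face up, tab at the upper end, width level, over the bin. Handing in.

Run:
```python
from h import *
print(robot.job_done()); s=robot.read_state(); print(s["clock"],np.round(s["eef_pos"],4),s["gripper_width"])
```

```text
the job is handed in; nothing more can be done
None
the job is handed in; nothing more can be done
```

The cover is lying flat on the middle of the mat. The lint screen was drawn out of its slot and is held over the green bin in the gripper alone. I handed the job in at about 18 s of the 58 s allowed.

**Cover:** I lifted it by its rib, lowered it until it touched the mat (about 10 N at the wrist), then released it. The pictures afterwards showed it centred on the mat and in line with it.

**Screen, at the last check:**
- **Slant:** 44.9°, blue face up, tab at the upper end, width level.
- **Position:** the middle of the mesh was at about (0.504, 0.347). I measured the bin centre as (0.505, 0.3455) from the wrist camera and (0.501, 0.346) from the top camera.
- **Height:** the middle of the mesh was about 111 mm above the rim and the lowest edge about 78 mm. I took a hand's breadth to mean roughly that lowest-edge gap.
- **Grip:** 80 N, and the finger opening stayed steady.

**Small disagreements:** the projected screen outline was about 4 mm off in the top view, and the two bin-centre estimates differed by 4 mm. I left both uncorrected.

The highest wrist force I saw was that 10 N. I planned every move clear of the tape, cup, screwdriver and brush, but took no separate final picture of them.

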